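Nip a glued wallet in the bench screw press

ROBOT

A 6-joint arm with a two-finger parallel gripper is mounted at the origin on a cart in front of the work surface, level with it; the furniture and walls round the work are solid. World frame = base frame: x ahead of the robot, y to its left, z up, the work surface at z = 0. Lengths are in m, angles in rad, forces in N, time in s.
With the tool pointing down it reaches from about 0.35 to 0.775 m from the base axis. Payload 5.5 kg.
Tool frame: the origin (TCP) lies midway between the tips of the shut fingers; the grasp point (between the pads) lies 19 mm behind it; x points along the fingers, y is the direction in which the jaws open and shut, and the axes are right-handed (so a half turn about x gives the same grasp; the last joint's range is limited). The gripper opens to 85 mm and grips with 20 to 120 N. Pads are 22 mm wide; open, the fingers measure 114 mm over their backs; the gripper's body (76 mm by 85 mm) begins 54 mm behind the grasp point. The pads swing forward as they close: fully open they stand 13 mm farther back than shut.
Start: joints at [1.014, 0.313, 0.046, 1.304, 0, 1.431], TCP at [0.233, 0.526, 0.231] pointing down, gripper open.
Joint ranges: [-2.76, 2.76], [-0.86, 1.69], [-1.03, 1.26], [-2.2, 2.34], [-1.47, 1.5], [-3.14, 3.14]. Speed limits (rad/s): [2.57, 2.57, 3.14, 3.14, 3.14, 3.14].

INTERFACE

Orientations are given as a unit quaternion [w, x, y, z].
In Python, from workcell import env, optics, order, models gives the robot as it stands. The module is installed in compiled form; this text tells all that it offers.
- The arm moves only by the tool servo_tool, never from a script. Its argument "moves" is a list of rows, each a list of 5 numbers: the shift along the tool's x, y, z in cm, then the turn about the tool's x in rad, then the closure, from -1 (fully open) to 1 (shut). A call has exactly 10 rows; each row shifts and turns the commanded pose from where the row before left it, along the tool's axes as they then stand; what a row does not reach is not made up. A row lasts 1/8 s, in which the tool goes at most 62.5 mm and 10.7 degrees, less where a joint would pass 70% of its speed; a pose out of reach is approached as far as the arm can. A call is refused whole if a number of a shift passes 6.25 or a number of a turn 0.188, either way. A call with a gripper value outside its range is refused whole. The fingers move at their own pace and stop on an object; "grip_force" is the grip in N (left out, the last holds). Time passes only in rows, so rows that do not move let the fingers close, or fill a call up. It gives the time, the measured TCP pose, the force and the opening at its end, in the units of the state.
- env.get_state(): the state, without advancing time (a new reading comes with each control period).
- optics.read_camera(name): name is "side" or "top"; returns a dict with "pixels" (420x560x3 uint8, blue, green, red), "vertical_fov" (degrees; the focal length in pixels is half the picture's height over the tangent of half this angle, whatever the lens; pixels are square), "cx", "cy" (the principal point, pixels), "extrinsics" (4x4, takes a point from world to camera coordinates). Camera axes: x right, y up, looking along -z (the intrinsics and any distortion apply to the point x, -y, -z); pixel columns grow to the right and rows downward; lengths in m; the calibration is good to about 2 mm. A picture is of the moment at which its call begins. There is no depth.
- order.hand_in(): hands the job in, once; it reports no verdict.
Trained networks look in a picture, given as the dict that the camera call returned (one of the last four; its "shot" number tells which), for a name from the list of things; names that differ only in an ending like _2 or _b are one class to them, and where a whole thing is asked for, a point or a joint stands for the part that bears it (a point fixed in the world has none). Each returns a list of dicts, best first, with "conf" (0 to 1); they miss things now and then, are a little off and sometimes report something else, mostly with a low value. They report only what shows in the picture. A call takes as long as a camera call.
- models.outline_of(name, picture): "pixels" (420x560 bool, what is visible of it) and "location" ([column, row] in pixels, amid what is visible of it).
- models.pinpoint(name, picture): "location" ([column, row] in pixels: a listed point, or the origin of a listed thing).
The state is a dict: "clock": time; "joint_pos": joint angles; "qvel": joint speeds; "tau": joint torques, N m; "tcp_pos": TCP position; "orientation": TCP orientation; "wrist_force": force on the tool from outside, world axes, zero at the start; "ft_torque": the same for the moment, N m; "finger_gap": finger opening in m.
Only numpy, scipy, OpenCV 4.12 (cv2) and the standard library are available. Lean on these libraries where they do the work, as an engineer would, in place of code of your own. Each camera call takes 0.05 s, during which the arm holds its last target.

TASK

The freshly glued wallet lies on the pulled-out bed of the small screw press. Push the bed fully home under the platen, then gently push the hand wheel round by its upright handle, clockwise seen from above, through exactly one turn, so that the platen comes down on the wallet and the handle is back where it started. Leave the wallet lying in its tray, and leave the other things on the bench alone.

Things in the scene. Friction and masses are not known exactly. Their poses are not given: they have to be found in the camera images.
- nipping_press: Small dark iron bench screw press, bolted down, 180 x 186 mm base, about 235 mm high to the top of the wheel's handle. Origin on the bench top under the screw's axis; z up; its own -x axis points to its open front, where the bed comes out; y runs from pillar to pillar. The yoke across the two pillars (y = +-97 mm, x = +-21 mm) has its top at z = 131 mm; pillar nuts end at 142 mm.
- bed (a joint): How far the sliding bed is pulled out to the front (press -x), in m: 0 = fully home against its back stop, 0.10 = out. It stays where it is left; about 3 N moves it.
- bed_front (a point): Centre of the outer (front) face of the flange that is bent up at the front end of the bed: 124 mm wide (along press y), 40 mm high (bench heights 24 to 64 mm, this point at 44 mm), 6 mm thick. Pushing this face along press +x slides the bed in. With the bed home it stands 135 mm in front of the screw's axis.
- wheel (a joint): Turning angle of the hand wheel in rad; it grows clockwise seen from above, which screws the platen down. It starts between 0.2 and 1.6; one turn is 6.283 more. Stop at 0 (fully up) and at 9.5. It stays where it is left; about 4 N at the handle turns it. The wheel with its handle sinks 10 mm a turn.
- wheel_hub (a point): Point on the wheel's vertical axis, on the top of its hub, at start 186 to 188 mm above the bench. The wheel has four spokes and a round rim of 55 mm mean radius and 15 mm thickness, whose top lies 5 mm below this point. Hand tools hang from the shelf behind the work, at world x = 0.58 m, y = -0.1 to 0.17 m, ending 0.39 m above the bench: keep the wrist clear of them.
- handle (a point): Middle of the upright black handle on the wheel's rim: a round grip of 23 mm diameter and 50 mm height, from 25 mm below to 25 mm above this point; 55 mm from the wheel's axis. At start its height is about 207 to 210 mm above the bench.
- screw: The upright screw, which carries the hand wheel with its handle on top and the platen below. Origin on the wheel's axis at bench height when the screw is fully up; sinks 10 mm for each turn of the wheel.
- platen: Dark steel pressing plate, 100 x 112 x 14 mm with a thin rubber face, hung on springs below the screw; at start 4 to 7 mm above the wallet's top (when the bed is home). It yields up to 14 mm on its springs.
- wallet: Brown folded leather wallet, 85 x 111 x 20 mm, loose on the bed inside a rim 5 mm high. Origin at the centre of its underside, 32 mm above the bench.
- fid: Turned wooden fid lying on the bench, 27 x 135 x 27 mm, bystander. Origin under its centre.
- awl: Scratch awl with wooden handle lying on the bench, 28 x 152 x 28 mm, bystander. Origin under its centre.
- spool: Standing spool of pale waxed thread, 40 mm across, 60 mm high, bystander. Origin under its centre.
- wax: Round cake of beeswax, 48 mm across, 18 mm high, bystander. Origin under its centre.

How it is judged:
By the outcome, as a careful person would: the job done as asked, in the order asked, and still so for the second after the job is handed in, with the robot touching nothing.
It also fails if it takes over 69 s, if anything falls off the work surface, if the arm or the gripper's body presses on something with over 40 N, if the wrist force passes 120 N, or if a joint passes its speed limit or range.

## Working session

There is one attempt and no reset: what is moved stays moved. The work goes in short steps, Python scripts to look and compute and a tool call to move; the robot and the scene stay as the last step left them, time stands still between calls to the robot, and variables do not carry over. Pictures are saved under pics/ and viewed, and the job is handed in when it is done.

Besides the shell and the picture viewer there is one more tool, called after "Request:" as a command line: name --pt "numbers of a row" for each row, then --argument value for the rest. servo_tool: Moves the arm, as the interface text tells. Its arguments: {"type":"object","properties":{"moves":{"type":"array"},"grip_force":{"type":"number"}},"required":["moves"]}

```bash
mkdir -p pics; cat > h.py <<'E'
import numpy as np, cv2
from workcell import env, optics, order, models
def K(p):
    f=p["pixels"].shape[0]/2/np.tan(np.radians(p["vertical_fov"])/2); return f,p["cx"],p["cy"]
def proj(p,X):
    c=np.asarray(p["extrinsics"])@np.append(X,1); f,cx,cy=K(p); return np.array([cx+f*c[0]/-c[2], cy-f*c[1]/-c[2]])
def ray(p,px):
    f,cx,cy=K(p);E=np.asarray(p["extrinsics"]);R=E[:3,:3];t=E[:3,3]
    d=R.T@np.array([(px[0]-cx)/f,-(px[1]-cy)/f,-1]);return -R.T@t,d/np.linalg.norm(d)
def atz(p,px,z):
    o,d=ray(p,px);return o+d*(z-o[2])/d[2]
def tri(ps,pxs):
    A=np.zeros((3,3));b=np.zeros(3);L=[]
    for p,px in zip(ps,pxs):
        o,d=ray(p,px);M=np.eye(3)-np.outer(d,d);A+=M;b+=M@o;L.append((o,M))
    X=np.linalg.solve(A,b);return X,[np.linalg.norm(M@(X-o)) for o,M in L]
E
python3 - <<'E'
from h import *
s=env.get_state();print(s)
ps=[]
for n in("side","top"):
    p=optics.read_camera(n);ps.append(p);cv2.imwrite(f"pics/{n}0.png",p["pixels"])
    print(n,[k for k in p],p["vertical_fov"],p["cx"],p["cy"],np.round(p["extrinsics"],3).tolist(),{k:p[k] for k in p if k not in("pixels","extrinsics")})
for nm in("handle","wheel_hub","bed_front","nipping_press","wallet","platen","screw","fid","awl","spool","wax"):
    r=[models.pinpoint(nm,p) for p in ps]
    print(nm,[[(np.round(q["location"],1).tolist(),round(q["conf"],2)) for q in x[:2]] for x in r])
    if r[0] and r[1]: print("   ",tri(ps,[x[0]["location"] for x in r]))
E
```

```text
{'clock': 0.0, 'joint_pos': array([1.01441027e+00, 3.13971998e-01, 4.49699560e-02, 1.30359293e+00,
       3.64312228e-06, 1.43119747e+00]), 'qvel': array([-1.59428082e-04, -3.85596951e-04,  9.54031880e-05,  8.94759100e-04,
       -2.17231316e-04,  1.23644559e-03]), 'tau': array([-1.38305953e-03, -4.80629396e+01,  2.98532295e+01,  1.93020335e-02,
        3.77800609e-05, -1.51830267e-05]), 'tcp_pos': array([0.23250831, 0.52533435, 0.23042134]), 'orientation': array([ 0.69158984,  0.14569486,  0.69202597, -0.14688958]), 'wrist_force': array([-0.17875804,  0.05978404,  1.00733347]), 'ft_torque': array([ 0.00288212, -0.03299045, -0.0325873 ]), 'finger_gap': 0.08506304197744674}
side ['pixels', 'vertical_fov', 'cx', 'cy', 'extrinsics', 'shot'] 55.47913010814218 271.9715821929186 211.5176792154098 [[-0.963, -0.27, 0.006, 0.532], [0.124, -0.424, 0.897, -0.158], [-0.24, 0.865, 0.441, -0.874], [0.0, 0.0, 0.0, 1.0]] {'vertical_fov': 55.47913010814218, 'cx': 271.9715821929186, 'cy': 211.5176792154098, 'shot': 1}
top ['pixels', 'vertical_fov', 'cx', 'cy', 'extrinsics', 'shot'] 48.05275248938496 2
[... 1558 characters left out ...]
61243]), [np.float64(0.003057135891416045), np.float64(0.0030571358914161456)])
fid [[([285.1, 220.8], 0.77)], [([339.4, 199.4], 0.74)]]
    (array([ 0.55056405, -0.13712289,  0.00575761]), [np.float64(0.0021471093760287493), np.float64(0.002147109376028748)])
awl [[], [([368.2, 219.9], 0.64)]]
spool [[([229.6, 250.6], 0.68)], [([211.5, 264.6], 0.6), ([274.2, 180.0], 0.51)]]
    (array([0.47410797, 0.26560255, 0.14246527]), [np.float64(0.07979606330936367), np.float64(0.0797960633093637)])
wax [[([211.4, 352.4], 0.63), ([281.7, 222.4], 0.33)], [([169.3, 224.9], 0.76)]]
    (array([ 0.56091739,  0.36365422, -0.00226493]), [np.float64(0.0008563907062792062), np.float64(0.0008563907062789837)])
```

View pics/side0.png

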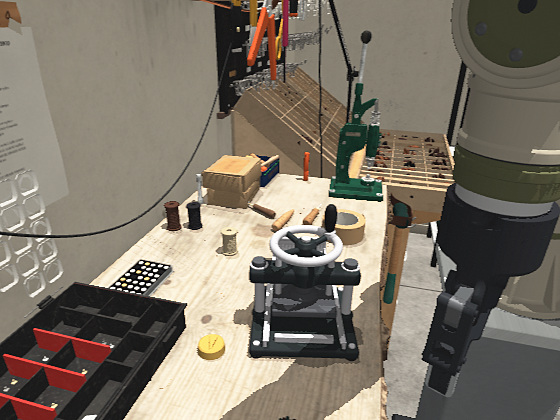

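View pics/top0.png

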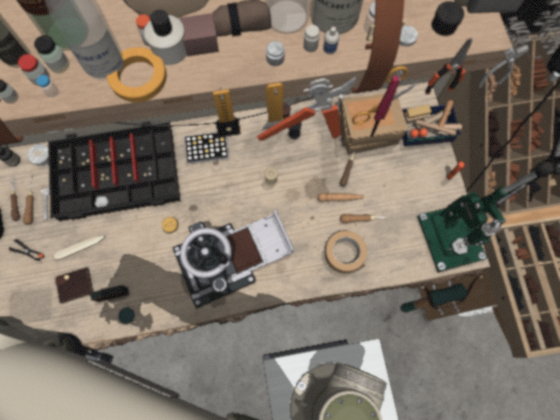

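```bash
python3 - <<'E'
import cv2
a=cv2.imread("pics/top0.png")[200:310,160:310];cv2.imwrite("pics/t0c.png",cv2.resize(a,None,fx=5,fy=5,interpolation=cv2.INTER_CUBIC))
a=cv2.imread("pics/side0.png")[195:365,235:375];cv2.imwrite("pics/s0c.png",cv2.resize(a,None,fx=3.5,fy=3.5,interpolation=cv2.INTER_CUBIC))
E
```

```text
(no output)
```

View pics/t0c.png

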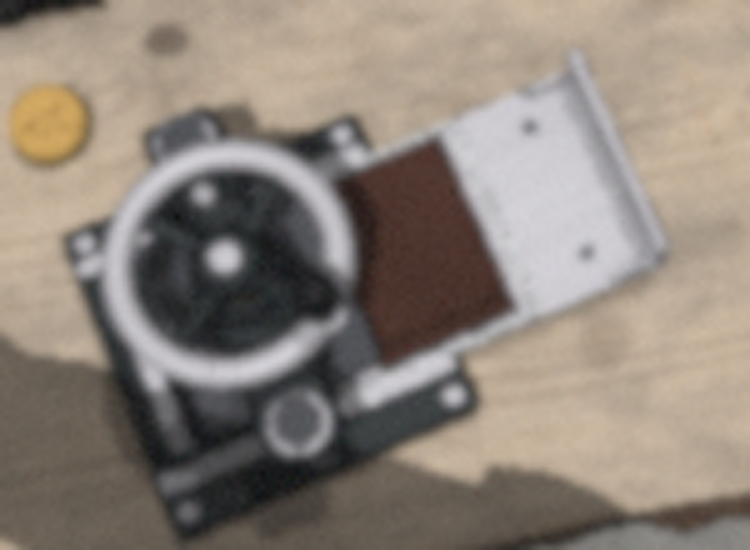

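View pics/s0c.png

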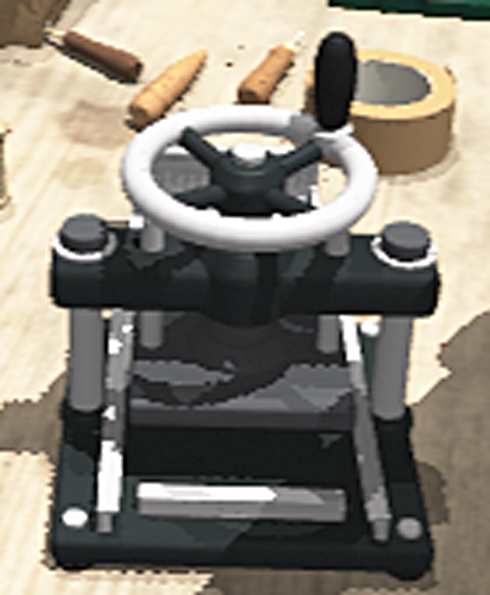

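```bash
python3 - <<'E'
from h import *
t=optics.read_camera("top");s=optics.read_camera("side")
A=atz(t,(160+577/5,200+55/5),.064);B=atz(t,(160+662/5,200+250/5),.064)
print("flange",A,B,np.linalg.norm(A-B)); d=(A-B)/np.linalg.norm(A-B); print("norm ang",np.degrees(np.arctan2(d[1],d[0])))
N1=atz(s,(235+84/3.5,195+226/3.5),.142);N2=atz(s,(235+408/3.5,195+233/3.5),.142)
print("nuts",N1,N2,(N1+N2)/2,np.linalg.norm(N1-N2));d=N1-N2;print(np.degrees(np.arctan2(d[1],d[0])))
N3=atz(t,(160+298/5,200+422/5),.142);print(N3)
for n,c in(("hub",(225,257)),):print(n,atz(t,(160+c[0]/5,200+c[1]/5),.188))
print(atz(s,(235+249/3.5,195+155/3.5),.188))
print("wallet corners",[atz(t,(160+a/5,200+b/5),.052).round(3) for a,b in((440,140),(512,305),(382,360))])
E
```

```text
flange [0.52902601 0.05701694 0.064     ] [0.41210302 0.03114243 0.064     ] 0.11975172643965902
norm ang 12.478186530410708
nuts [0.50081019 0.27154255 0.142     ] [0.34482135 0.23291088 0.142     ] [0.42281577 0.25222671 0.142     ] 0.1607013504969847
13.9098061170089
[0.34244732 0.23122583 0.142     ]
hub [0.42078178 0.25071743 0.188     ]
[0.42197687 0.25789788 0.188     ]
wallet corners [array([0.498, 0.14 , 0.052]), array([0.399, 0.116, 0.052]), array([0.382, 0.19 , 0.052])]
```

```bash
cat >> h.py <<'E'
from scipy.spatial.transform import Rotation as Ro
def pose():
    s=env.get_state();q=s["orientation"];R=Ro.from_quat([q[1],q[2],q[3],q[0]]).as_matrix()
    return s,R
E
python3 - <<'E'
from h import *
s,R=pose();print(R.round(3));print("yawY",np.degrees(np.arctan2(R[1,1],R[0,1])))
print("1cm dest in tool for world dx,dy",)
for T in([0.30,0.27,0.33],[0.485,-0.03,0.30]): print(R.T@(np.array(T)-s["tcp_pos"])*100)
E
```

```text
[[ 0.     0.405  0.914]
 [ 0.     0.914 -0.405]
 [-1.     0.     0.   ]]
yawY 66.1173187916757
1cm dest in tool for world dx,dy
[ -9.86921337 -20.66955668  16.4988761 ]
[ -6.87002007 -40.61116125  45.56065937]
```

Request:
servo_tool --pt "-1 -2.1 1.65 0 1" --pt "-1 -2.1 1.65 0 1" --pt "-1 -2.1 1.65 0 1" --pt "-1 -2.1 1.65 0 1" --pt "-1 -2.1 1.65 0 1" --pt "-1 -2.1 1.65 0 1" --pt "-1 -2.1 1.65 0 1" --pt "-1 -2.1 1.65 0 1" --pt "-1 -2.1 1.65 0 1" --pt "-1 -2.1 1.65 0 1" --grip_force 20

```text
clock: 2.55
tcp_pos: [0.2988, 0.2662, 0.3318]
orientation: [0.692, 0.146, 0.692, -0.146]
wrist_force: [-0.2, 0.7, -0.1]
finger_gap: -0.0005
```

Request:
servo_tool --pt "0.6 -2 2.6 0 1" --pt "0.6 -2 2.6 0 1" --pt "0.6 -2 2.6 0 1" --pt "0.6 -2 2.6 0 1" --pt "0.6 -2 2.6 0 1" --pt "0.6 -2 2.6 0 1" --pt "0.6 -2 2.6 0 1" --pt "0.6 -2 2.6 0 1" --pt "0.6 -2 2.6 0 1" --pt "0.6 -2 2.6 0 1"

```text
clock: 3.8
tcp_pos: [0.4559, -0.0222, 0.2712]
orientation: [0.692, 0.146, 0.692, -0.146]
wrist_force: [-0.3, -1.1, 0.4]
finger_gap: 0.0001
```

Request:
servo_tool --pt "0.6 0 0 -0.108 1" --pt "0.6 0 0 -0.109 1" --pt "0.6 0 0 -0.109 1" --pt "0.6 0 0 -0.109 1" --pt "0.6 0 0 -0.109 1" --pt "0.6 0 0 -0.109 1" --pt "0 0 0 0 1" --pt "0 0 0 0 1" --pt "0 0 0 0 1" --pt "0 0 0 0 1"

```text
clock: 5.05
tcp_pos: [0.4556, -0.0212, 0.2355]
orientation: [0.702, -0.083, 0.702, 0.083]
wrist_force: [0.4, -0.5, 0.3]
finger_gap: -0.0001
```

```bash
python3 - <<'E'
from h import *
s,R=pose();print(s["clock"],s["tcp_pos"],s["joint_pos"].round(2),R.round(3).tolist(),s["wrist_force"],s["finger_gap"]);print("yawY",np.degrees(np.arctan2(R[1,1],R[0,1])))
ps=[]
for n in("side","top"):
    p=optics.read_camera(n);ps.append(p);cv2.imwrite(f"pics/{n}1.png",p["pixels"])
for nm in("handle","wheel_hub","bed_front","nipping_press","wallet","fid","awl"):
    r=[models.pinpoint(nm,p) for p in ps]
    print(nm,[[(np.round(q["location"],1).tolist(),round(q["conf"],2)) for q in x[:2]] for x in r])
    if r[0] and r[1]: print("   ",tri(ps,[x[0]["location"] for x in r]))
a=cv2.imread("pics/top1.png")[150:310,160:400];cv2.imwrite("pics/t1c.png",cv2.resize(a,None,fx=3.3,fy=3.3,interpolation=cv2.INTER_CUBIC))
E
```

```text
5.05 [ 0.45556224 -0.0211809   0.23551503] [-0.22  0.08 -0.23  1.26  0.   -0.46] [[0.0, -0.234, 0.972], [0.0, 0.972, 0.234], [-1.0, -0.0, 0.0]] [ 0.35548437 -0.53295636  0.30499528] -6.442520736759579e-05
yawY 103.50361068326139
handle [[([332.2, 216.7], 0.79)], [([219.8, 258.0], 0.89)]]
    (array([0.38916526, 0.21516757, 0.21535786]), [np.float64(0.003056686574765402), np.float64(0.003056686574765326)])
wheel_hub [[([305.2, 239.7], 0.96), ([297.5, 324.7], 0.21)], [([201.8, 250.0], 0.9)]]
    (array([0.42463311, 0.25797009, 0.18723676]), [np.float64(0.0011347167986633837), np.float64(0.0011347167986633852)])
bed_front [[([296.4, 245.5], 0.83), ([317.4, 216.0], 0.22)], [([281.8, 232.9], 0.57), ([215.8, 264.0], 0.49)]]
    (array([0.47462066, 0.04990426, 0.04472696]), [np.float64(0.005522347781505755), np.float64(0.0055223477815057286)])
nipping_press [[([301.0, 323.4], 0.78)], [([213.0, 265.7], 0.84)]]
    (array([0.42223013, 0.25500316, 0.00242732]), [np.float64(0.0020293008784085893), np.float64(0.0020293008784085203)])
wallet [[([229.2, 252.5], 0.23)], [([245.4, 251.2], 0.72)]]
    (array([0.50935545, 0.17739441, 0.07930748]), [np.float64(0.08199571962296837), np.float64(0.08199571962296834)])
fid [[([283.2, 225.5], 0.57)], []]
awl [[([315.6, 216.1], 0.58)], [([214.7, 265.0], 0.52), ([285.5, 230.9], 0.29)]]
    (array([0.39540427, 0.23040225, 0.21634005]), [np.float64(0.01741916342301478), np.float64(0.01741916342301474)])
```

View pics/side1.png

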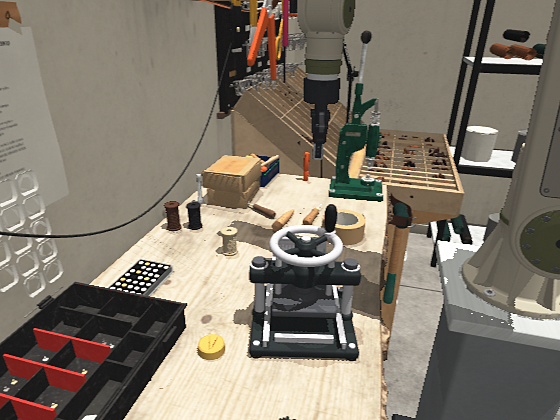

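View pics/t1c.png

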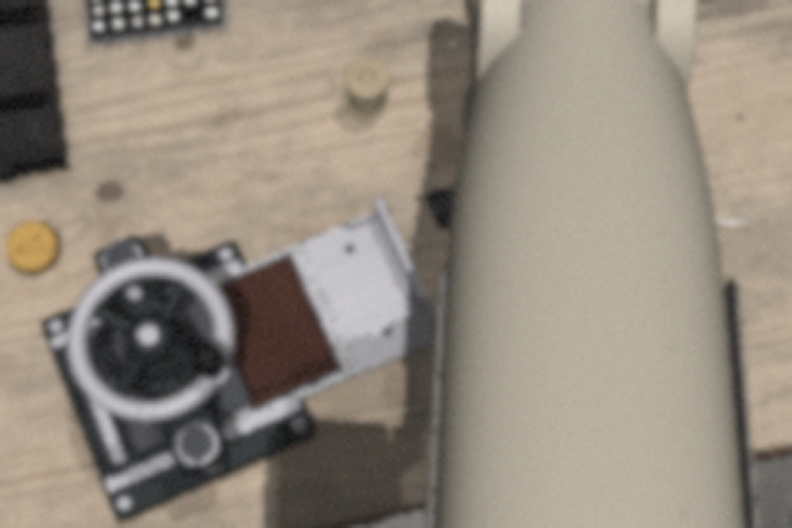

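```bash
python3 - <<'E'
from h import *
p=optics.read_camera("top")
for px in((326,253),(330,238),(346,250),(360,218),(339,197)): print(px,atz(p,px,.02).round(3))
s,R=pose()
u=np.array([.2334,-.9724]);H=np.array([.421,.251])
for d in(.25,.1495): 
  T=np.append(H+u*d,.045);print(T,R.T@(T-s["tcp_pos"])*100)
E
```

```text
(326, 253) [ 0.396 -0.063  0.02 ]
(330, 238) [ 0.436 -0.083  0.02 ]
(346, 250) [ 0.395 -0.12   0.02 ]
(360, 218) [ 0.479 -0.18   0.02 ]
(339, 197) [ 0.551 -0.135  0.02 ]
[0.47935 0.0079  0.045  ] [19.02795168  2.26462145  3.00526518]
[0.4558933 0.1056262 0.045    ] [19.02893255 12.31480735  3.0109082 ]
```

Request:
servo_tool --pt "1 0.4 0.75 0 1" --pt "1.5 0.4 0.75 0 1" --pt "2 0.5 0.75 0 1" --pt "2.5 0.5 0.75 0 1" --pt "2.5 0 0 0 1" --pt "2.5 0 0 0 1" --pt "2.5 0 0 0 1" --pt "2.5 0 0 0 1" --pt "2 0 0 0 1" --pt "0 0 0 0 1"

```text
clock: 7.15
tcp_pos: [0.4784, 0.0041, 0.0429]
orientation: [0.701, -0.083, 0.704, 0.084]
wrist_force: [-0.8, 0.1, 0.3]
finger_gap: -0.0002
```

```bash
python3 - <<'E'
from h import *
s,R=pose();print(s["clock"],s["tcp_pos"],s["wrist_force"].round(1), (s["tcp_pos"][:2]-[.421,.251])@[.2334,-.9724])
p=optics.read_camera("side");a=p["pixels"][150:370,200:400];cv2.imwrite("pics/s2c.png",cv2.resize(a,None,fx=2.7,fy=2.7,interpolation=cv2.INTER_CUBIC))
p=optics.read_camera("top");a=p["pixels"][150:310,160:400];cv2.imwrite("pics/t2c.png",cv2.resize(a,None,fx=3,fy=3,interpolation=cv2.INTER_CUBIC))
E
```

```text
7.15 [0.47839632 0.00411933 0.04291043] [-0.8  0.1  0.3] 0.25346305990577594
```

View pics/s2c.png

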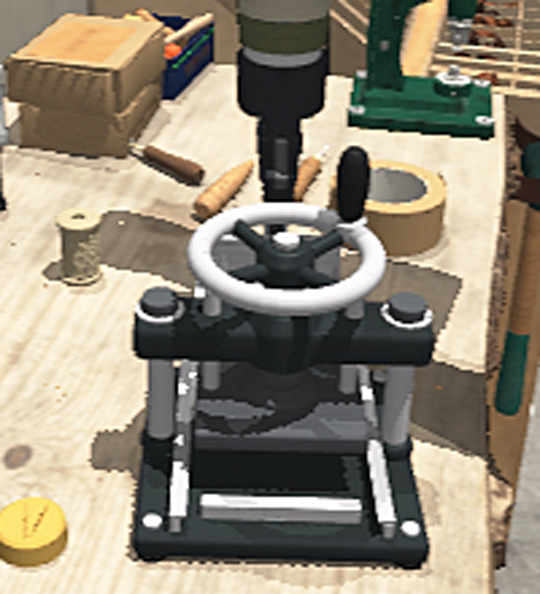

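View pics/t2c.png

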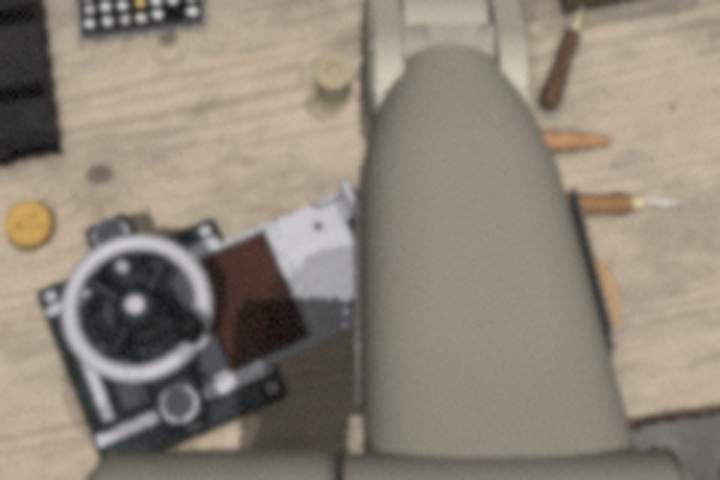

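Request:
servo_tool --pt "0 1 0 0 1" --pt "0 1 0 0 1" --pt "0 1 0 0 1" --pt "0 1 0 0 1" --pt "0 1 0 0 1" --pt "0 1 0 0 1" --pt "0 1 0 0 1" --pt "0 1 0 0 1" --pt "0 0.5 0 0 1" --pt "0 0.5 0 0 1"

```text
clock: 8.5
tcp_pos: [0.4593, 0.0912, 0.0453]
orientation: [0.702, -0.083, 0.702, 0.083]
wrist_force: [0.3, -3.3, 2.9]
finger_gap: 0.0
```

```bash
python3 - <<'E'
from h import *
s,R=pose();print(s["clock"],s["tcp_pos"],s["wrist_force"].round(1), (s["tcp_pos"][:2]-[.421,.251])@[.2334,-.9724])
p=optics.read_camera("side");a=p["pixels"][150:370,200:400];cv2.imwrite("pics/s3c.png",cv2.resize(a,None,fx=2.7,fy=2.7,interpolation=cv2.INTER_CUBIC))
p=optics.read_camera("top");a=p["pixels"][150:310,160:400];cv2.imwrite("pics/t3c.png",cv2.resize(a,None,fx=3,fy=3,interpolation=cv2.INTER_CUBIC))
E
```

```text
8.5 [0.45925212 0.09123299 0.04527441] [ 0.3 -3.3  2.9] 0.16428548253721417
```

View pics/s3c.png

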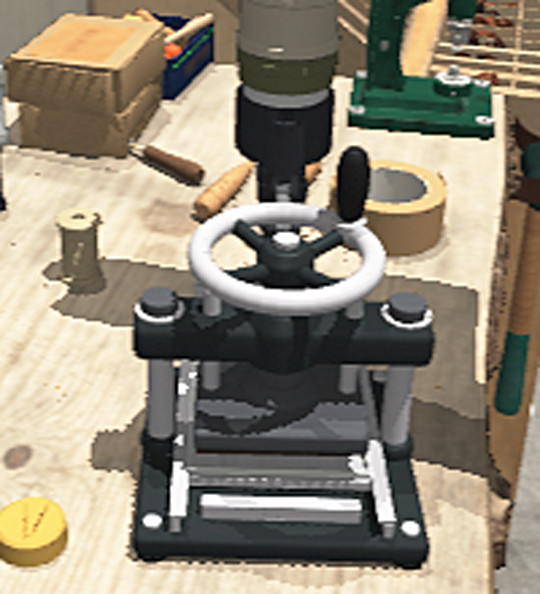

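Request:
servo_tool --pt "0 0.2 0 0 1" --pt "0 0.2 0 0 1" --pt "0 0.2 0 0 1" --pt "0 0.1 0 0 1" --pt "0 0.1 0 0 1" --pt "0 0.1 0 0 1" --pt "0 0.1 0 0 1" --pt "0 0 0 0 1" --pt "0 0 0 0 1" --pt "0 0 0 0 1"

```text
clock: 9.85
tcp_pos: [0.4573, 0.1009, 0.0455]
orientation: [0.702, -0.083, 0.702, 0.084]
wrist_force: [-1.0, -0.9, 0.6]
finger_gap: -0.0001
```

Request:
servo_tool --pt "0 0.1 0 0 1" --pt "0 0.1 0 0 1" --pt "0 0.1 0 0 1" --pt "0 0.1 0 0 1" --pt "0 0.1 0 0 1" --pt "0 0.1 0 0 1" --pt "0 0 0 0 1" --pt "0 0 0 0 1" --pt "0 0 0 0 1" --pt "0 0 0 0 1"

```text
clock: 11.1
tcp_pos: [0.4561, 0.1057, 0.0455]
orientation: [0.702, -0.084, 0.702, 0.082]
wrist_force: [0.9, -5.2, 1.2]
finger_gap: 0.0002
```

Request:
servo_tool --pt "0 0.1 0 0 1" --pt "0 0.1 0 0 1" --pt "0 0.1 0 0 1" --pt "0 0 0 0 1" --pt "0 0 0 0 1" --pt "0 0 0 0 1" --pt "0 0 0 0 1" --pt "0 0 0 0 1" --pt "0 0 0 0 1" --pt "0 0 0 0 1"

```text
clock: 12.35
tcp_pos: [0.4561, 0.1058, 0.0456]
orientation: [0.703, -0.085, 0.702, 0.08]
wrist_force: [2.3, -16.3, 1.7]
finger_gap: -0.0
```

```bash
python3 - <<'E'
from h import *
s,R=pose();print(s["clock"],s["tcp_pos"],s["wrist_force"].round(1), (s["tcp_pos"][:2]-[.421,.251])@[.2334,-.9724])
p=optics.read_camera("side");a=p["pixels"][150:370,200:400];cv2.imwrite("pics/s4c.png",cv2.resize(a,None,fx=2.7,fy=2.7,interpolation=cv2.INTER_CUBIC))
E
```

```text
12.35 [0.45606826 0.10582773 0.0455807 ] [  2.3 -16.3   1.7] 0.1493504517409471
```

View pics/s4c.png

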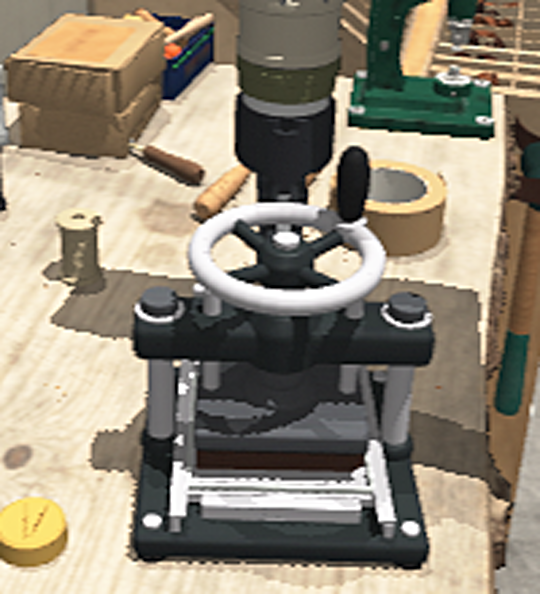

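Request:
servo_tool --pt "0 -0.5 0 0 1" --pt "0 -1.5 0 0 1" --pt "0 -2 0 0 1" --pt "-1 -2 0 0 1" --pt "-2.5 0 0 0 1" --pt "-3.5 0 0 0 1" --pt "-4 0 0 0 1" --pt "-4 0 0 0 1" --pt "-4 0 0 0 1" --pt "-4 0 0 0 0.5"

```text
clock: 13.65
tcp_pos: [0.4687, 0.0509, 0.2765]
orientation: [0.702, -0.083, 0.702, 0.084]
wrist_force: [0.8, -0.1, -0.5]
finger_gap: 0.0172
```

```bash
python3 - <<'E'
from h import *
s,R=pose();print(s["clock"],s["tcp_pos"],s["joint_pos"].round(2),s["wrist_force"].round(1))
ps=[]
for n in("side","top"):
    p=optics.read_camera(n);ps.append(p);cv2.imwrite(f"pics/{n}5.png",p["pixels"])
import pickle;pickle.dump(ps,open("ps5.pkl","wb"))
for nm in("handle","wheel_hub","bed_front"):
    r=[models.pinpoint(nm,p) for p in ps]
    print(nm,[[(np.round(q["location"],1).tolist(),round(q["conf"],2)) for q in x[:2]] for x in r])
    if r[0] and r[1]: print("   ",tri(ps,[x[0]["location"] for x in r]))
a=ps[1]["pixels"][215:305,165:285];cv2.imwrite("pics/t5c.png",cv2.resize(a,None,fx=6.5,fy=6.5,interpolation=cv2.INTER_CUBIC))
a=ps[0]["pixels"][195:285,245:365];cv2.imwrite("pics/s5c.png",cv2.resize(a,None,fx=6.5,fy=6.5,interpolation=cv2.INTER_CUBIC))
E
```

```text
13.65 [0.46866408 0.05093098 0.27650057] [-0.06  0.1  -0.11  1.36  0.   -0.3 ] [ 0.8 -0.1 -0.5]
handle [[([331.7, 214.6], 0.73)], [([222.7, 257.1], 0.66), ([214.1, 263.7], 0.37)]]
    (array([0.39055349, 0.20807854, 0.21560466]), [np.float64(0.0025516603207867716), np.float64(0.0025516603207868653)])
wheel_hub [[([306.3, 236.9], 0.64)], [([202.0, 251.2], 0.55)]]
    (array([0.42178727, 0.25735874, 0.19224655]), [np.float64(0.00022541193736810768), np.float64(0.00022541193736796)])
bed_front [[([300.6, 307.0], 0.34)], [([257.3, 242.2], 0.76)]]
    (array([ 0.46545405,  0.12133187, -0.06671071]), [np.float64(0.015407859338362535), np.float64(0.015407859338362483)])
```

View pics/t5c.png

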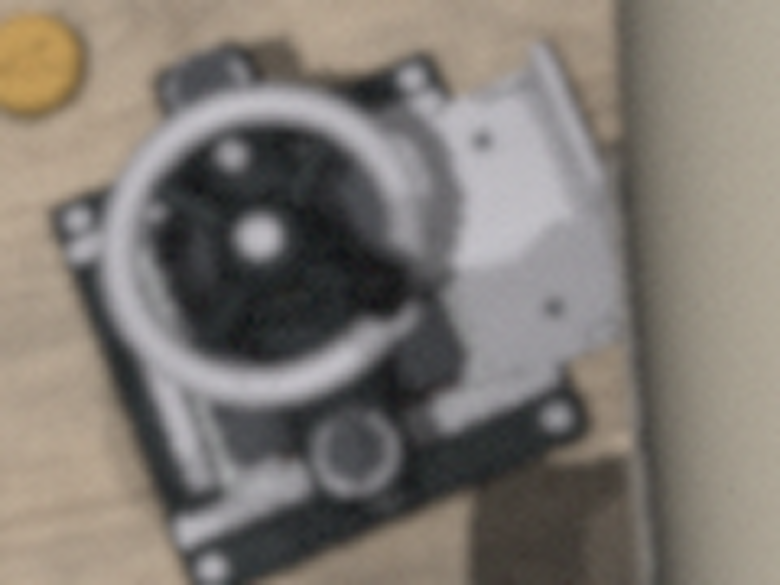

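View pics/s5c.png

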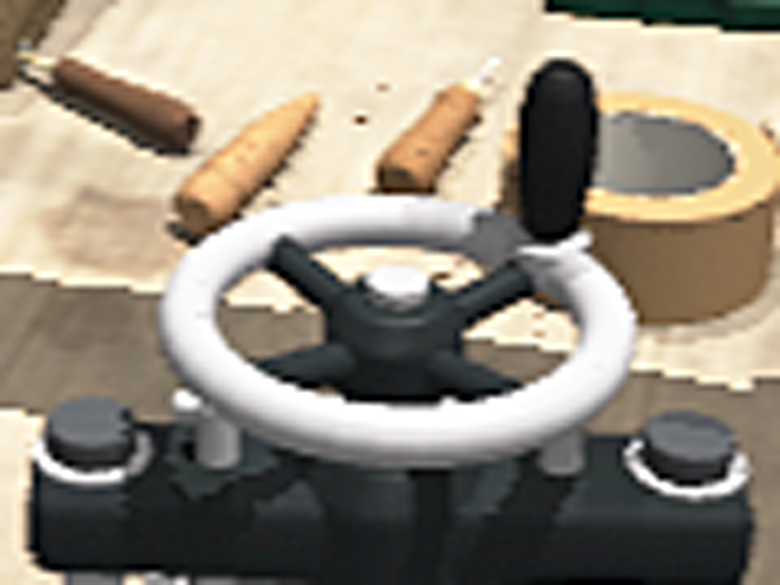

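```bash
cat > ov.py <<'E'
from h import *
def overlay(p,H,zh,th,box,sc,fn):
    x0,y0,w,h=box
    im=cv2.resize(p["pixels"][y0:y0+h,x0:x0+w],None,fx=sc,fy=sc,interpolation=cv2.INTER_CUBIC)
    def pl(P,c):
        q=np.array([(proj(p,X)-[x0-.0,y0-.0]+.5)*sc for X in P]).astype(int);cv2.polylines(im,[q.reshape(-1,1,2)],False,c,1)
    a=np.linspace(0,2*np.pi,60)
    for r in(.0475,.0625): pl([[H[0]+r*np.cos(t),H[1]+r*np.sin(t),zh-.0125] for t in a],(0,0,255))
    hc=np.array(H)+.055*np.array([np.cos(th),np.sin(th)])
    for z in(zh-.004,zh+.046): pl([[hc[0]+.0115*np.cos(t),hc[1]+.0115*np.sin(t),z] for t in a],(0,255,0))
    pl([[H[0],H[1],zh],[hc[0],hc[1],zh]],(255,0,0))
    cv2.imwrite(fn,im)
E
python3 - <<'E'
from ov import *
import pickle;ps=pickle.load(open("ps5.pkl","rb"))
X,e=tri(ps,[(306.1,238.8),(205,251.5)]);print(X,e)
print("at z .187:",atz(ps[0],(306.1,238.8),.187),atz(ps[1],(205,251.5),.187))
E_=np.asarray(ps[1]["extrinsics"]);print("cam",-E_[:3,:3].T@E_[:3,3])
print("handle side@.2085",atz(ps[0],(330.7,217.8),.2085))
from scipy.optimize import least_squares
# handle angle from side: top centre-ish (557,72)->, bottom (552,235)
for px in((330.7,217.8),):
    for Hh in([.421,.251],[.4215,.2545]):
        f=lambda v:(proj(ps[0],[Hh[0]+.055*np.cos(v[0]),Hh[1]+.055*np.sin(v[0]),.2085+v[1]])-px)
        r=least_squares(f,[np.radians(-130),0]);print(Hh,np.degrees(r.x[0]),r.x[1],r.fun)
H=X[:2]; th=np.radians(-128)
overlay(ps[0],H,.187,th,(245,195,120,90),6.5,"pics/os.png");overlay(ps[1],H,.187,th,(165,215,120,90),6.5,"pics/ot.png")
E
```

```text
[0.42230161 0.25117187 0.1847776 ] [np.float64(0.0009764041136841293), np.float64(0.0009764041136840481)]
at z .187: [0.42265951 0.25461393 0.187     ] [0.42077231 0.25086339 0.187     ]
cam [0.15296651 0.12281864 1.31766276]
handle side@.2085 [0.3893737  0.20778882 0.2085    ]
[0.421, 0.251] -124.83882280591581 -0.0009775700815070926 [0. 0.]
[0.4215, 0.2545] -126.04886304519724 0.0011355850614741061 [-2.66595634e-11  8.92441676e-12]
```

View pics/os.png

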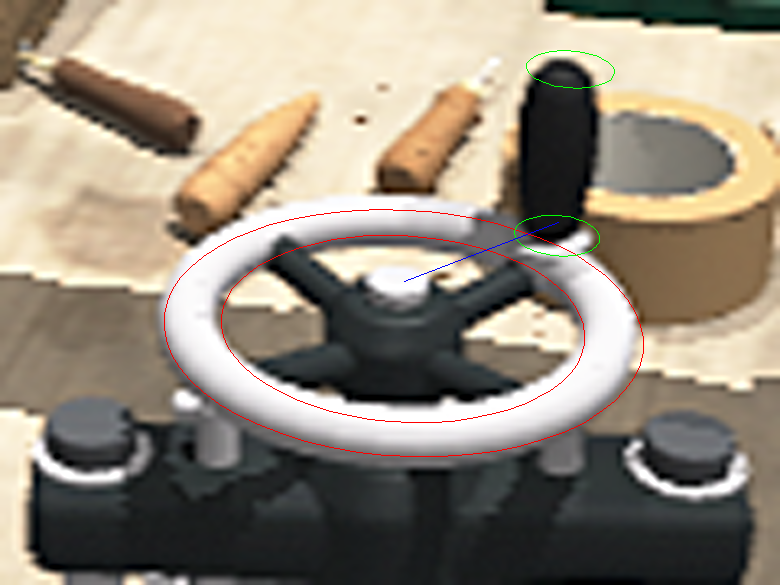

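View pics/ot.png

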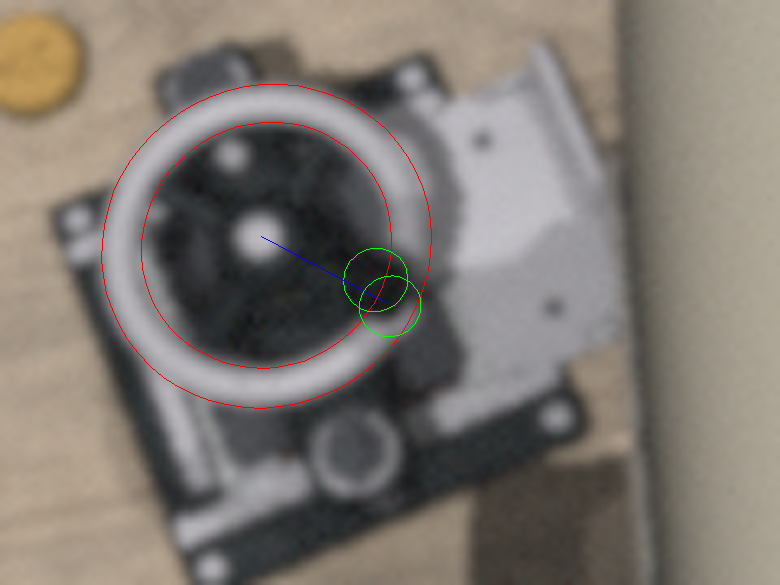

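Request:
servo_tool --pt "-0.2 0 0 -0.15 -0.06" --pt "-0.2 0 0 -0.15 -0.06" --pt "-0.2 0 0 -0.15 -0.06" --pt "-0.2 0 0 -0.15 -0.06" --pt "-0.2 0 0 -0.15 -0.06" --pt "-0.2 0 0 -0.15 -0.06" --pt "-0.2 0 0 -0.15 -0.06" --pt "-0.2 0 0 -0.15 -0.06" --pt "0 0 0 -0.15 -0.06" --pt "0 0 0 -0.15 -0.06"

```text
clock: 15.3
tcp_pos: [0.4684, 0.0511, 0.2901]
orientation: [0.455, -0.54, 0.456, 0.541]
wrist_force: [0.7, 0.1, 0.3]
finger_gap: 0.0455
```

Request:
servo_tool --pt "0 0 0 -0.15 -0.06" --pt "0 0 0 -0.15 -0.06" --pt "0 0 0 -0.15 -0.06" --pt "0 0 0 -0.15 -0.06" --pt "0 0 0 -0.15 -0.06" --pt "0 0 0 -0.15 -0.06" --pt "0 0 0 -0.15 -0.06" --pt "0 0 0 -0.15 -0.06" --pt "0 0 0 -0.15 -0.06" --pt "0 0 0 0 -0.06"

```text
clock: 16.55
tcp_pos: [0.4685, 0.053, 0.2903]
orientation: [0.02, -0.706, 0.021, 0.708]
wrist_force: [0.3, 0.8, 0.9]
finger_gap: 0.0454
```

```bash
python3 - <<'E'
from h import *
s,R=pose();print(s["clock"],s["tcp_pos"],s["joint_pos"].round(2),s["wrist_force"].round(1),s["finger_gap"])
print("yawY",np.degrees(np.arctan2(R[1,1],R[0,1])))
print(R.T@(np.array([.3882,.2081,.290])-s["tcp_pos"])*100)
E
```

```text
16.55 [0.46853177 0.05303743 0.29026567] [-0.06  0.1  -0.08  1.39 -0.   -3.14] [0.3 0.8 0.9] 0.045429790433045826
yawY -93.31317257690591
[  0.02361152 -15.01609555   8.91588187]
```

Request:
servo_tool --pt "0 -1.5 0.9 0 -0.06" --pt "0 -2 1.2 0 -0.06" --pt "0 -2 1.2 0 -0.06" --pt "0 -2 1.2 0 -0.06" --pt "0 -2 1.2 0 -0.06" --pt "0 -2 1.2 0 -0.06" --pt "0 -2 1.2 0 -0.06" --pt "0 -1.5 0.8 -0.07 -0.06" --pt "0 0 0 -0.07 -0.06" --pt "0 0 0 -0.06 -0.06"

```text
clock: 17.8
tcp_pos: [0.3877, 0.2087, 0.2909]
orientation: [-0.052, -0.705, -0.051, 0.705]
wrist_force: [1.0, -0.2, -0.9]
finger_gap: 0.0452
```

```bash
python3 - <<'E'
from h import *
s,R=pose();print(s["clock"],s["tcp_pos"],s["joint_pos"].round(2),s["wrist_force"].round(1),s["finger_gap"])
print("yawY",np.degrees(np.arctan2(R[1,1],R[0,1])))
print(R.T@(np.array([.3882,.2081,.196])-s["tcp_pos"])*100)
for n,b in(("side",(245,140,120,145)),("top",(165,215,120,90))):
    p=optics.read_camera(n);x,y,w,h=b;cv2.imwrite(f"pics/{n}6.png",cv2.resize(p["pixels"][y:y+h,x:x+w],None,fx=4,fy=4,interpolation=cv2.INTER_CUBIC))
E
```

```text
17.8 [0.38770747 0.20873286 0.29094246] [ 0.31  0.04 -0.14  1.39 -0.   -2.98] [ 1.  -0.2 -0.9] 0.04524172441683327
yawY -81.62799624184002
[ 9.49429015  0.05818909 -0.0470027 ]
```

View pics/side6.png

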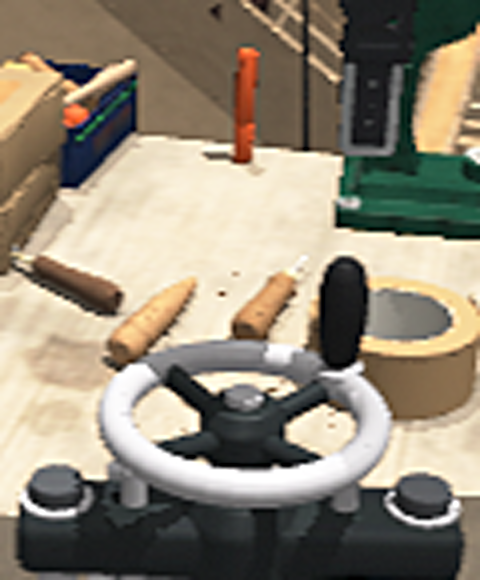

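View pics/top6.png

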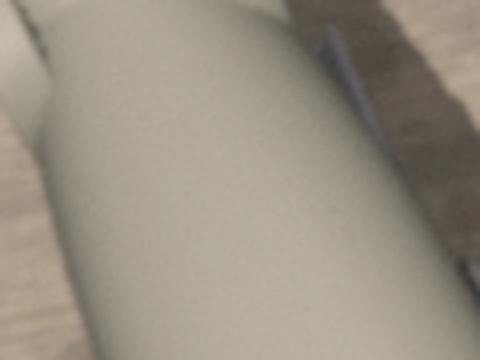

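Request:
servo_tool --pt "1 0.05 0 0 -0.06" --pt "1 0 -0.05 0 -0.06" --pt "1 0 0 0 -0.06" --pt "1 0 0 0 -0.06" --pt "1 0 0 0 -0.06" --pt "1 0 0 0 -0.06" --pt "1 0 0 0 -0.06" --pt "0 0 0 0 -0.06" --pt "0 0 0 0 -0.06" --pt "0 0 0 0 -0.06"

```text
clock: 19.15
tcp_pos: [0.3897, 0.2074, 0.2215]
orientation: [0.051, 0.706, 0.05, -0.705]
wrist_force: [-0.9, 0.6, 0.9]
finger_gap: 0.045
```

```bash
python3 - <<'E'
from h import *
s,R=pose();print(s["clock"],s["tcp_pos"],s["wrist_force"].round(1),s["finger_gap"])
for n,b in(("side",(245,140,120,145)),):
    p=optics.read_camera(n);x,y,w,h=b;cv2.imwrite(f"pics/{n}7.png",cv2.resize(p["pixels"][y:y+h,x:x+w],None,fx=4,fy=4,interpolation=cv2.INTER_CUBIC))
E
```

```text
19.15 [0.38974007 0.20742552 0.22150611] [-0.9  0.6  0.9] 0.04503565393334072
```

View pics/side7.png

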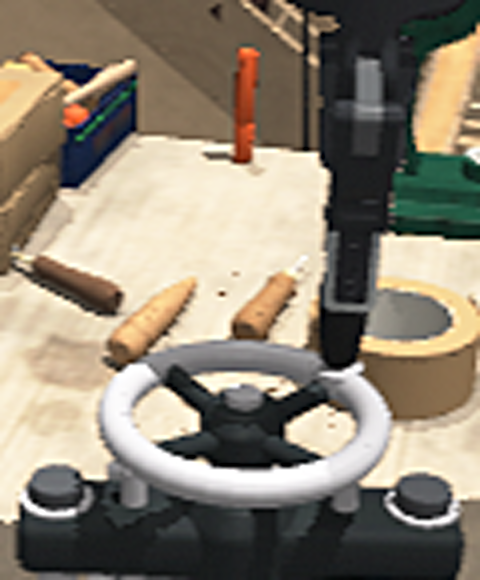

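```bash
python3 - <<'E'
from h import *
s,R=pose();p=optics.read_camera("side")
t=s["tcp_pos"];f=lambda X:((proj(p,X)-[245,140])*4).round(1)
print("handle pt at tcp",f([t[0],t[1],.2085]))
y=R[:,1];z=R[:,2]
for sg in(1,-1):
  for w in(-.011,.011):
    q=t+sg*y*(.0225+.007)+z*w; print(sg,w,f(q),q)
E
```

```text
handle pt at tcp [342.1 310.7]
1 -0.011 [319.5 253.8] [0.40478469 0.17976569 0.22149652]
1 0.011 [369.  256.8] [0.38300629 0.17665107 0.2214853 ]
-1 -0.011 [317.7 313.3] [0.39643191 0.23817138 0.22141841]
-1 0.011 [371.1 316.8] [0.3746535  0.23505676 0.22140719]
```

Request:
servo_tool --pt "0.6 0 0 0 -0.06" --pt "0.6 0 0 0 -0.06" --pt "0.6 0 0 0 -0.06" --pt "0.6 0 0 0 -0.06" --pt "0 0 0 0 0.1" --pt "0 0 0 0 0.2" --pt "0 0 0 0 0.3" --pt "0 0 0 0 0.35" --pt "0 0 0 0 0.35" --pt "0 0 0 0 0.35"

```text
clock: 20.5
tcp_pos: [0.3895, 0.2073, 0.1971]
orientation: [-0.051, -0.705, -0.05, 0.705]
wrist_force: [0.5, 0.2, -0.7]
finger_gap: 0.0278
```

```bash
python3 - <<'E'
from h import *
s,R=pose();print(s["clock"],s["tcp_pos"],s["joint_pos"].round(2),s["wrist_force"].round(1),s["finger_gap"],np.degrees(np.arctan2(R[1,1],R[0,1])))
p=optics.read_camera("side");cv2.imwrite("pics/side8.png",cv2.resize(p["pixels"][140:285,245:365],None,fx=4,fy=4,interpolation=cv2.INTER_CUBIC))
E
```

```text
20.5 [0.38945602 0.20730177 0.19711727] [ 0.31  0.07 -0.34  1.16 -0.   -2.98] [ 0.5  0.2 -0.7] 0.027833325909158713 -81.86001586611386
```

View pics/side8.png

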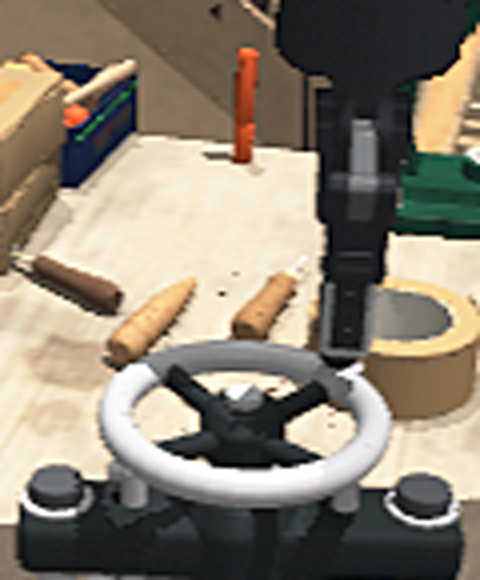

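```bash
cat > plan.py <<'E'
import numpy as np,sys
def sim(rows,x,y,yaw):
    for a,b,c,d,_ in rows:
        Y=np.array([np.cos(yaw),np.sin(yaw)]);Z=np.array([np.cos(yaw-np.pi/2),np.sin(yaw-np.pi/2)])
        x,y=np.array([x,y])+(b*Y+c*Z)/100; yaw-=d
    return x,y,yaw
def plan(x,y,yaw,dphi,dyaw,n=10,H=(.4213,.252),r=.055,dz=.012,c=.35):
    rows=[]
    phi=np.arctan2(y-H[1],x-H[0])
    for k in range(n):
        phi-=dphi; T=np.array(H)+r*np.array([np.cos(phi),np.sin(phi)])
        Y=np.array([np.cos(yaw),np.sin(yaw)]);Z=np.array([np.cos(yaw-np.pi/2),np.sin(yaw-np.pi/2)])
        d=(T-[x,y])*100; row=[dz,round(float(d@Y),2),round(float(d@Z),2),dyaw,c];rows.append(row)
        x,y,yaw=sim([row],x,y,yaw)
    return rows,(x,y,yaw)
E
python3 - <<'E'
from plan import *
st=(.38946,.2073,np.radians(-81.86))
for i in range(8):
    r,st=plan(*st,np.radians(4.5),.07);print(r,np.round(st,4),round(np.degrees(np.arctan2(st[1]-.252,st[0]-.4213)),1))
E
```

```text
[[0.012, -0.3, 0.31, 0.07, 0.35], [0.012, -0.31, 0.3, 0.07, 0.35], [0.012, -0.32, 0.29, 0.07, 0.35], [0.012, -0.32, 0.3, 0.07, 0.35], [0.012, -0.32, 0.29, 0.07, 0.35], [0.012, -0.32, 0.28, 0.07, 0.35], [0.012, -0.32, 0.29, 0.07, 0.35], [0.012, -0.33, 0.28, 0.07, 0.35], [0.012, -0.33, 0.28, 0.07, 0.35], [0.012, -0.33, 0.27, 0.07, 0.35]] [ 0.3671  0.2428 -2.1287] -170.4
[[0.012, -0.33, 0.27, 0.07, 0.35], [0.012, -0.34, 0.28, 0.07, 0.35], [0.012, -0.34, 0.26, 0.07, 0.35], [0.012, -0.34, 0.27, 0.07, 0.35], [0.012, -0.34, 0.26, 0.07, 0.35], [0.012, -0.35, 0.26, 0.07, 0.35], [0.012, -0.35, 0.26, 0.07, 0.35], [0.012, -0.35, 0.25, 0.07, 0.35], [0.012, -0.35, 0.25, 0.07, 0.35], [0.012, -0.35, 0.25, 0.07, 0.35]] [ 0.3764  0.2839 -2.8287] 144.6
[[0.012, -0.36, 0.24, 0.07, 0.35], [0.012, -0.36, 0.24, 0.07, 0.35], [0.012, -0.36, 0.24, 0.07, 0.35], [0.012, -0.36, 0.23, 0.07, 0.35], [0.012, -0.37, 0.23, 0.07, 0.35], [0.012, -0.36, 0.23, 0.07, 0.35], [0.012, -0.37, 0.23, 0.07, 0.35], [0.012, -0.37, 0.22, 0.07, 0.35], [0.012, -0.37, 0.22, 0.07, 0.35], [0.012, -0.38, 0.22, 0.07, 0.35]] [ 0.4122  0.306
[... 1166 characters left out ...]
0.42, 0.11, 0.07, 0.35], [0.012, -0.42, 0.1, 0.07, 0.35], [0.012, -0.42, 0.1, 0.07, 0.35], [0.012, -0.42, 0.09, 0.07, 0.35], [0.012, -0.42, 0.09, 0.07, 0.35], [0.012, -0.42, 0.09, 0.07, 0.35], [0.012, -0.43, 0.09, 0.07, 0.35], [0.012, -0.42, 0.08, 0.07, 0.35], [0.012, -0.43, 0.07, 0.07, 0.35]] [ 0.4303  0.1978 -6.3287] -80.6
[[0.012, -0.42, 0.08, 0.07, 0.35], [0.012, -0.43, 0.07, 0.07, 0.35], [0.012, -0.43, 0.06, 0.07, 0.35], [0.012, -0.42, 0.07, 0.07, 0.35], [0.012, -0.43, 0.06, 0.07, 0.35], [0.012, -0.43, 0.05, 0.07, 0.35], [0.012, -0.43, 0.05, 0.07, 0.35], [0.012, -0.43, 0.05, 0.07, 0.35], [0.012, -0.43, 0.04, 0.07, 0.35], [0.012, -0.43, 0.04, 0.07, 0.35]] [ 0.3893  0.2073 -7.0287] -125.6
```

Request:
servo_tool --pt "0.01 -0.3 0.31 0.07 0.35" --pt "0.01 -0.31 0.3 0.07 0.35" --pt "0.01 -0.32 0.29 0.07 0.35" --pt "0.01 -0.32 0.3 0.07 0.35" --pt "0.01 -0.32 0.29 0.07 0.35" --pt "0.01 -0.32 0.28 0.07 0.35" --pt "0.01 -0.32 0.29 0.07 0.35" --pt "0.02 -0.33 0.28 0.07 0.35" --pt "0.02 -0.33 0.28 0.07 0.35" --pt "0.02 -0.33 0.27 0.07 0.35"

```text
clock: 21.8
tcp_pos: [0.367, 0.2421, 0.1958]
orientation: [-0.194, 0.68, -0.197, -0.679]
wrist_force: [-0.5, -2.5, 0.6]
finger_gap: 0.028
```

```bash
python3 - <<'E'
from h import *
s,R=pose();print(s["clock"],s["tcp_pos"],s["joint_pos"].round(2),s["wrist_force"].round(1),s["finger_gap"],np.degrees(np.arctan2(R[1,1],R[0,1])))
t=s["tcp_pos"];print(np.degrees(np.arctan2(t[1]-.252,t[0]-.4213)),np.hypot(t[1]-.252,t[0]-.4213))
p=optics.read_camera("side");cv2.imwrite("pics/side9.png",cv2.resize(p["pixels"][140:285,245:365],None,fx=4,fy=4,interpolation=cv2.INTER_CUBIC))
E
```

```text
21.8 [0.36697527 0.2421278  0.19576387] [ 0.4   0.07 -0.35  1.16 -0.   -2.18] [-0.5 -2.5  0.6] 0.02804978294765255 -122.12522746173534
-169.7002811886431 0.0552144639885283
```

View pics/side9.png

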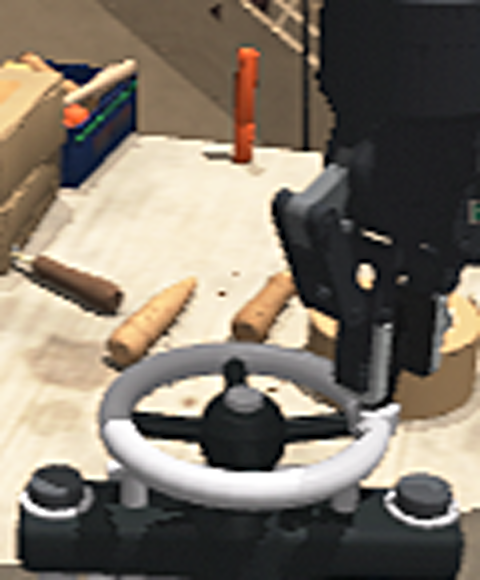

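Wheel turning well with the handle caged, 2.5 N. Continue.

Request:
servo_tool --pt "0.01 -0.33 0.27 0.07 0.35" --pt "0.01 -0.34 0.28 0.07 0.35" --pt "0.01 -0.34 0.26 0.07 0.35" --pt "0.01 -0.34 0.27 0.07 0.35" --pt "0.01 -0.34 0.26 0.07 0.35" --pt "0.01 -0.35 0.26 0.07 0.35" --pt "0.01 -0.35 0.26 0.07 0.35" --pt "0.02 -0.35 0.25 0.07 0.35" --pt "0.02 -0.35 0.25 0.07 0.35" --pt "0.02 -0.35 0.25 0.07 0.35"

```text
clock: 23.1
tcp_pos: [0.3752, 0.2834, 0.1943]
orientation: [0.415, -0.571, 0.418, 0.572]
wrist_force: [-3.4, -1.9, 3.2]
finger_gap: 0.0275
```

Request:
servo_tool --pt "0.01 -0.36 0.24 0.07 0.35" --pt "0.01 -0.36 0.24 0.07 0.35" --pt "0.01 -0.36 0.24 0.07 0.35" --pt "0.01 -0.36 0.23 0.07 0.35" --pt "0.01 -0.37 0.23 0.07 0.35" --pt "0.01 -0.36 0.23 0.07 0.35" --pt "0.01 -0.37 0.23 0.07 0.35" --pt "0.02 -0.37 0.22 0.07 0.35" --pt "0.02 -0.37 0.22 0.07 0.35" --pt "0.02 -0.38 0.22 0.07 0.35"

```text
clock: 24.35
tcp_pos: [0.4094, 0.3087, 0.1931]
orientation: [0.586, -0.392, 0.587, 0.397]
wrist_force: [-9.8, 10.0, 4.1]
finger_gap: 0.0277
```

```bash
python3 - <<'E'
from h import *
s,R=pose();print(s["clock"],s["tcp_pos"],s["joint_pos"].round(2),s["wrist_force"].round(1),s["finger_gap"],np.degrees(np.arctan2(R[1,1],R[0,1])))
t=s["tcp_pos"];print(np.degrees(np.arctan2(t[1]-.252,t[0]-.4213)),np.hypot(t[1]-.252,t[0]-.4213))
p=optics.read_camera("side");cv2.imwrite("pics/side10.png",cv2.resize(p["pixels"][140:285,245:365],None,fx=4,fy=4,interpolation=cv2.INTER_CUBIC))
E
```

```text
24.35 [0.40942022 0.30869902 0.19311405] [ 0.49  0.21 -0.19  1.18  0.01 -0.7 ] [-9.8 10.   4.1] 0.027680712356421514 157.87266827737685
101.83363109792218 0.05793020266902286
```

View pics/side10.png

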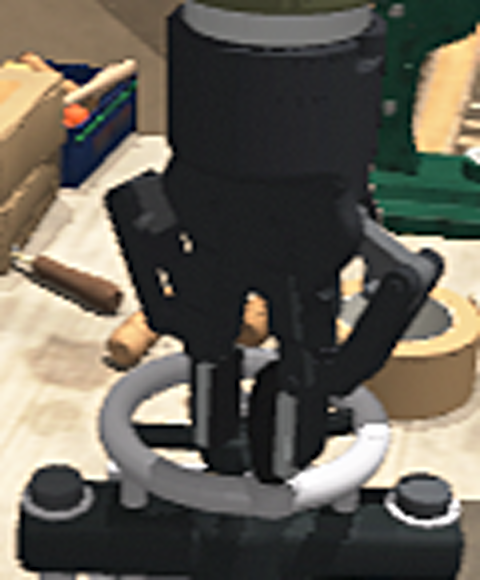

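```bash
python3 - <<'E'
from plan import *
st=(.4122,.3063,-3.5287)
for i in range(5):
    r,st=plan(*st,np.radians(4.5),.03 if i==0 else .08,H=(.4213,.253));print(r,np.round(st,4),round(np.degrees(np.arctan2(st[1]-.253,st[0]-.4213)),1))
E
```

```text
[[0.012, -0.33, 0.29, 0.03, 0.35], [0.012, -0.38, 0.2, 0.03, 0.35], [0.012, -0.4, 0.17, 0.03, 0.35], [0.012, -0.4, 0.16, 0.03, 0.35], [0.012, -0.41, 0.14, 0.03, 0.35], [0.012, -0.41, 0.11, 0.03, 0.35], [0.012, -0.42, 0.1, 0.03, 0.35], [0.012, -0.43, 0.08, 0.03, 0.35], [0.012, -0.43, 0.05, 0.03, 0.35], [0.012, -0.43, 0.04, 0.03, 0.35]] [ 0.4531  0.2979 -3.8287] 54.7
[[0.012, -0.43, 0.01, 0.08, 0.35], [0.012, -0.43, 0.01, 0.08, 0.35], [0.012, -0.43, 0.02, 0.08, 0.35], [0.012, -0.44, 0.02, 0.08, 0.35], [0.012, -0.43, 0.01, 0.08, 0.35], [0.012, -0.43, 0.02, 0.08, 0.35], [0.012, -0.43, 0.01, 0.08, 0.35], [0.012, -0.43, 0.02, 0.08, 0.35], [0.012, -0.43, 0.02, 0.08, 0.35], [0.012, -0.44, 0.02, 0.08, 0.35]] [ 0.4755  0.2622 -4.6287] 9.6
[[0.012, -0.43, 0.02, 0.08, 0.35], [0.012, -0.43, 0.02, 0.08, 0.35], [0.012, -0.43, 0.02, 0.08, 0.35], [0.012, -0.44, 0.02, 0.08, 0.35], [0.012, -0.43, 0.02, 0.08, 0.35], [0.012, -0.43, 0.03, 0.08, 0.35], [0.012, -0.43, 0.02, 0.08, 0.35], [0.012, -0.43, 0.02, 0.08, 0.35], [0.012, -0.43, 0.03, 0.08, 0.35], [0.012, -0.43, 0.02, 0.08, 0.35]] [ 0.4661  0.2212 -5.4287] -35.4
[[0.012, -0.43, 0.03, 0.08, 0.35], [0.012, -0.43, 0.03, 0.08, 0.35], [0.012, -0.43, 0.02, 0.08, 0.35], [0.012, -0.43, 0.03, 0.08, 0.35], [0.012, -0.43, 0.03, 0.08, 0.35], [0.012, -0.44, 0.03, 0.08, 0.35], [0.012, -0.43, 0.03, 0.08, 0.35], [0.012, -0.43, 0.03, 0.08, 0.35], [0.012, -0.43, 0.03, 0.08, 0.35], [0.012, -0.43, 0.03, 0.08, 0.35]] [ 0.4305  0.1988 -6.2287] -80.4
[[0.012, -0.43, 0.03, 0.08, 0.35], [0.012, -0.43, 0.04, 0.08, 0.35], [0.012, -0.43, 0.03, 0.08, 0.35], [0.012, -0.43, 0.03, 0.08, 0.35], [0.012, -0.43, 0.04, 0.08, 0.35], [0.012, -0.43, 0.03, 0.08, 0.35], [0.012, -0.43, 0.04, 0.08, 0.35], [0.012, -0.43, 0.04, 0.08, 0.35], [0.012, -0.43, 0.03, 0.08, 0.35], [0.012, -0.43, 0.04, 0.08, 0.35]] [ 0.3895  0.2081 -7.0287] -125.3
```

Request:
servo_tool --pt "0.01 -0.33 0.29 0.03 0.35" --pt "0.01 -0.38 0.2 0.03 0.35" --pt "0.01 -0.4 0.17 0.03 0.35" --pt "0.01 -0.4 0.16 0.03 0.35" --pt "0.01 -0.41 0.14 0.03 0.35" --pt "0.01 -0.41 0.11 0.03 0.35" --pt "0.01 -0.42 0.1 0.03 0.35" --pt "0.02 -0.43 0.08 0.03 0.35" --pt "0.02 -0.43 0.05 0.03 0.35" --pt "0.02 -0.43 0.04 0.03 0.35"

```text
clock: 25.65
tcp_pos: [0.4527, 0.2997, 0.1918]
orientation: [0.639, -0.302, 0.639, 0.304]
wrist_force: [-2.0, 5.6, 0.5]
finger_gap: 0.0277
```

```bash
python3 - <<'E'
from h import *
s,R=pose();print(s["clock"],s["tcp_pos"],s["joint_pos"].round(2),s["wrist_force"].round(1),s["finger_gap"],np.degrees(np.arctan2(R[1,1],R[0,1])))
t=s["tcp_pos"];print(np.degrees(np.arctan2(t[1]-.253,t[0]-.4213)),np.hypot(t[1]-.253,t[0]-.4213),"F tool",R.T@s["wrist_force"])
p=optics.read_camera("side");cv2.imwrite("pics/side11.png",cv2.resize(p["pixels"][140:285,245:365],None,fx=4,fy=4,interpolation=cv2.INTER_CUBIC))
E
```

```text
25.65 [0.45273129 0.29970269 0.191798  ] [ 0.44  0.27 -0.12  1.19  0.   -0.45] [-2.   5.6  0.5] 0.027719762525279322 140.71762664832616
56.05912947028664 0.05629447036168738 F tool [-0.44792473  5.11879694  3.05436141]
```

View pics/side11.png

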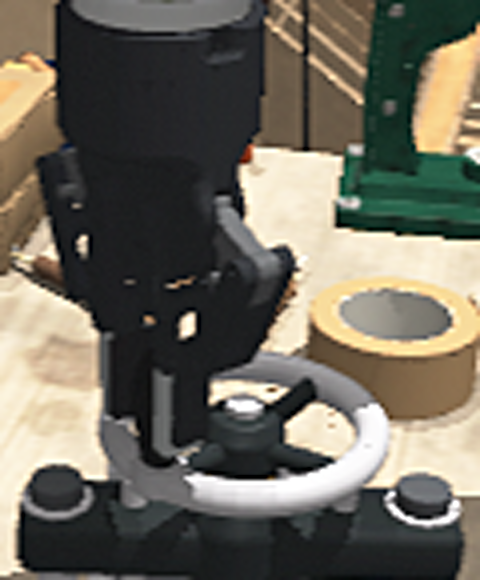

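Half way, force down to 6 N. Continue.

Request:
servo_tool --pt "0.01 -0.43 0.01 0.08 0.35" --pt "0.01 -0.43 0.01 0.08 0.35" --pt "0.01 -0.43 0.02 0.08 0.35" --pt "0.01 -0.44 0.02 0.08 0.35" --pt "0.01 -0.43 0.01 0.08 0.35" --pt "0.01 -0.43 0.02 0.08 0.35" --pt "0.01 -0.43 0.01 0.08 0.35" --pt "0.02 -0.43 0.02 0.08 0.35" --pt "0.02 -0.43 0.02 0.08 0.35" --pt "0.02 -0.44 0.02 0.08 0.35"

```text
clock: 26.95
tcp_pos: [0.4773, 0.2639, 0.191]
orientation: [0.708, -0.028, 0.705, 0.03]
wrist_force: [4.2, 6.5, -1.8]
finger_gap: 0.0281
```

Request:
servo_tool --pt "0.01 -0.43 0.02 0.08 0.35" --pt "0.01 -0.43 0.02 0.08 0.35" --pt "0.01 -0.43 0.02 0.08 0.35" --pt "0.01 -0.44 0.02 0.08 0.35" --pt "0.01 -0.43 0.02 0.08 0.35" --pt "0.01 -0.43 0.03 0.08 0.35" --pt "0.01 -0.43 0.02 0.08 0.35" --pt "0.02 -0.43 0.02 0.08 0.35" --pt "0.02 -0.43 0.03 0.08 0.35" --pt "0.02 -0.43 0.02 0.08 0.35"

```text
clock: 28.2
tcp_pos: [0.4689, 0.2217, 0.19]
orientation: [0.664, 0.249, 0.66, -0.248]
wrist_force: [6.3, 1.2, -0.5]
finger_gap: 0.028
```

```bash
python3 - <<'E'
from h import *
s,R=pose();print(s["clock"],s["tcp_pos"],s["joint_pos"].round(2),s["wrist_force"].round(1),s["finger_gap"],np.degrees(np.arctan2(R[1,1],R[0,1])))
t=s["tcp_pos"];print(np.degrees(np.arctan2(t[1]-.253,t[0]-.4213)),np.hypot(t[1]-.253,t[0]-.4213),"F tool",R.T@s["wrist_force"])
E
```

```text
28.2 [0.46891415 0.22168516 0.18998657] [ 0.29  0.22 -0.18  1.16 -0.    1.01] [ 6.3  1.2 -0.5] 0.028011020021276246 48.85522895146396
-33.33208780528442 0.05698883042360932 F tool [0.49144027 5.0651505  3.94975879]
```

Request:
servo_tool --pt "0.01 -0.43 0.03 0.08 0.35" --pt "0.01 -0.43 0.03 0.08 0.35" --pt "0.01 -0.43 0.02 0.08 0.35" --pt "0.01 -0.43 0.03 0.08 0.35" --pt "0.01 -0.43 0.03 0.08 0.35" --pt "0.01 -0.44 0.03 0.08 0.35" --pt "0.01 -0.43 0.03 0.08 0.35" --pt "0.02 -0.43 0.03 0.08 0.35" --pt "0.02 -0.43 0.03 0.08 0.35" --pt "0.02 -0.43 0.03 0.08 0.35"

```text
clock: 29.45
tcp_pos: [0.4326, 0.1985, 0.1887]
orientation: [0.514, 0.487, 0.511, -0.486]
wrist_force: [4.6, -1.0, 0.3]
finger_gap: 0.0278
```

Request:
servo_tool --pt "0.01 -0.43 0.03 0.08 0.35" --pt "0.01 -0.43 0.04 0.08 0.35" --pt "0.01 -0.43 0.03 0.08 0.35" --pt "0.01 -0.43 0.03 0.08 0.35" --pt "0.01 -0.43 0.04 0.08 0.35" --pt "0.01 -0.43 0.03 0.08 0.35" --pt "0.01 -0.43 0.04 0.08 0.35" --pt "0.02 -0.43 0.04 0.08 0.35" --pt "0.02 -0.43 0.03 0.04 0.35" --pt "0 0 0 0 0.35"

```text
clock: 30.7
tcp_pos: [0.3941, 0.2057, 0.1875]
orientation: [0.323, 0.63, 0.321, -0.629]
wrist_force: [2.8, -1.3, 1.9]
finger_gap: 0.0278
```

```bash
python3 - <<'E'
from h import *
s,R=pose();print(s["clock"],s["tcp_pos"],s["joint_pos"].round(2),s["wrist_force"].round(1),s["finger_gap"],np.degrees(np.arctan2(R[1,1],R[0,1])))
t=s["tcp_pos"];print(np.degrees(np.arctan2(t[1]-.253,t[0]-.4213)),np.hypot(t[1]-.253,t[0]-.4213),"F tool",R.T@s["wrist_force"])
p=optics.read_camera("side");cv2.imwrite("pics/side12.png",p["pixels"]);cv2.imwrite("pics/side12c.png",cv2.resize(p["pixels"][195:285,245:365],None,fx=6.5,fy=6.5,interpolation=cv2.INTER_CUBIC))
E
```

```text
30.7 [0.39406676 0.20574541 0.18746284] [ 0.3   0.08 -0.35  1.13 -0.    2.5 ] [ 2.8 -1.3  1.9] 0.02784963019598939 -35.767038240470455
-119.95522562596074 0.054540311090596746 F tool [-1.90387749  3.02666174 -0.53727699]
```

View pics/side12c.png

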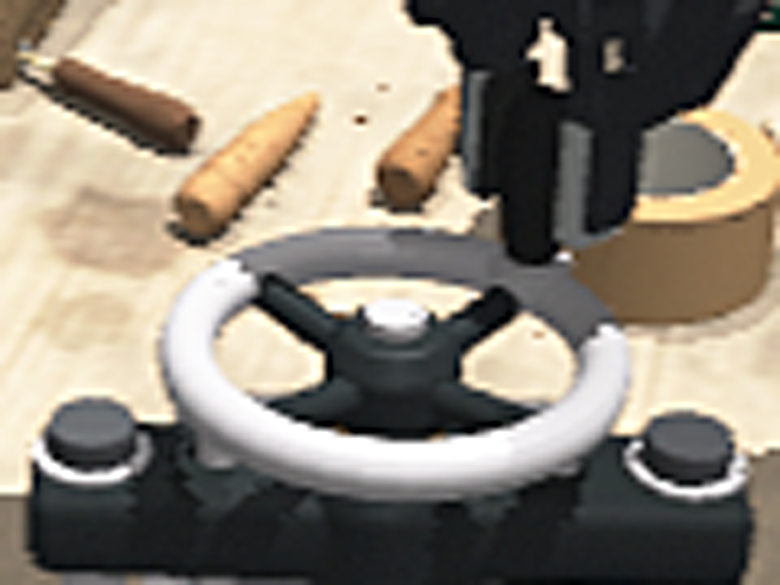

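```bash
python3 - <<'E'
from h import *
p=optics.read_camera("side");H=(.4213,.253)
for z in(.183,.173):
  for a in(-114,-116,-118,-120,-122,-124,-126,-128):
    t=np.radians(a);print(z,a,((proj(p,[H[0]+.055*np.cos(t),H[1]+.055*np.sin(t),z])-[245,195])*6.5).round(1))
print(((proj(p,[*H,.187])-[245,195])*6.5),((proj(p,[*H,.177])-[245,195])*6.5))
E
```

```text
0.183 -114 [518.4 218.4]
0.183 -116 [524.2 220.6]
0.183 -118 [530.  222.9]
0.183 -120 [535.6 225.3]
0.183 -122 [541.  227.8]
0.183 -124 [546.3 230.4]
0.183 -126 [551.5 233. ]
0.183 -128 [556.5 235.8]
0.173 -114 [516.1 250.1]
0.173 -116 [521.9 252.4]
0.173 -118 [527.6 254.7]
0.173 -120 [533.1 257.2]
0.173 -122 [538.5 259.7]
0.173 -124 [543.8 262.3]
0.173 -126 [549. 265.]
0.173 -128 [554.  267.8]
[403.52115686 282.43359193] [401.81246685 315.65530854]
```

Request:
servo_tool --pt "0 -0.2 0.02 0.03 0.35" --pt "0.02 -0.2 0.02 0.03 0.35" --pt "0 -0.2 0.03 0.03 0.35" --pt "0 0 0 0 0.35" --pt "0 0 0 0 0.35" --pt "0 0 0 0 0.35" --pt "0 0 0 0 0.35" --pt "0 0 0 0 0.35" --pt "0 0 0 0 0.35" --pt "0 0 0 0 0.35"

```text
clock: 32.05
tcp_pos: [0.3875, 0.2088, 0.1864]
orientation: [-0.294, -0.643, -0.293, 0.644]
wrist_force: [-0.1, -1.0, 0.1]
finger_gap: 0.0281
```

```bash
python3 - <<'E'
from h import *
s,R=pose();print(s["clock"],s["tcp_pos"],s["joint_pos"].round(2),s["wrist_force"].round(1),s["finger_gap"],np.degrees(np.arctan2(R[1,1],R[0,1])))
t=s["tcp_pos"];print(np.degrees(np.arctan2(t[1]-.253,t[0]-.4213)),np.hypot(t[1]-.253,t[0]-.4213),"F tool",R.T@s["wrist_force"])
p=optics.read_camera("side");a=p["pixels"]
ref=cv2.imread("pics/side5.png")
up=lambda im:cv2.resize(im[195:285,245:365],None,fx=5,fy=5,interpolation=cv2.INTER_CUBIC)
A=up(ref);A=np.roll(A,int(32/6.5*5),0);cv2.imwrite("pics/cmp13.png",np.hstack([A[100:,80:500],up(a)[100:,80:500]])[:, :])
E
```

```text
32.05 [0.3874986  0.20876883 0.18644185] [ 0.31  0.08 -0.36  1.13 -0.    2.6 ] [-0.1 -1.   0.1] 0.028088848983753714 -40.99467417182588
-127.3870113484273 0.05566803984087042 F tool [-0.14321192  0.60778717  0.78753399]
```

View pics/cmp13.png

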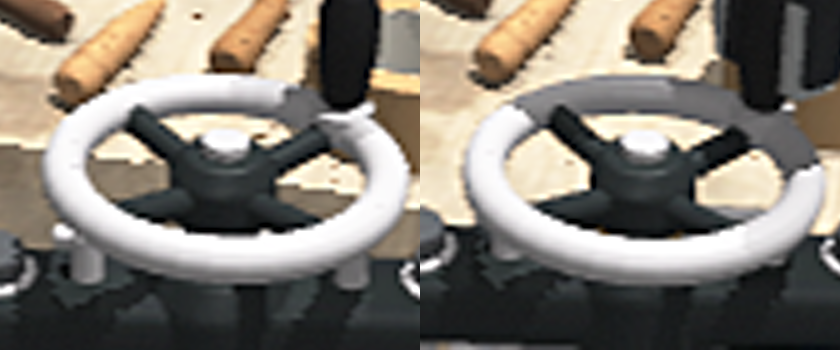

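Request:
servo_tool --pt "0 0 0 0 0.1" --pt "0 0 0 0 -0.06" --pt "0 0 0 0 -0.06" --pt "0 0 0 0 -0.06" --pt "-1 0 0 0 -0.06" --pt "-2 0 0 0 -0.06" --pt "-2 0 0 0 -0.06" --pt "-2 0 0 0 -0.06" --pt "-2 0 0 0 -0.06" --pt "-1 0 0 0 -0.06"

```text
clock: 33.35
tcp_pos: [0.3885, 0.2091, 0.2883]
orientation: [0.294, 0.644, 0.293, -0.643]
wrist_force: [-0.4, 0.3, 0.6]
finger_gap: 0.0454
```

```bash
python3 - <<'E'
from h import *
s,R=pose();print(s["clock"],s["tcp_pos"],s["joint_pos"].round(2),s["wrist_force"].round(1))
print(R.T@(np.array([.4687,.0509,.29])-s["tcp_pos"])*100)
E
```

```text
33.35 [0.38846145 0.20914777 0.28831734] [ 0.31  0.04 -0.15  1.38 -0.    2.6 ] [-0.4  0.3  0.6]
[-0.13919592 16.43764872  6.6797056 ]
```

Request:
servo_tool --pt "0 1.6 0.7 0 -0.06" --pt "0 2.1 0.8 0 -0.06" --pt "0 2.1 0.8 0 -0.06" --pt "0 2.1 0.8 0 -0.06" --pt "0 2.1 0.9 0 -0.06" --pt "0 2.1 0.9 0 -0.06" --pt "0 2.1 0.9 0 -0.06" --pt "0 1.5 0.6 0 -0.06" --pt "0 0.7 0.3 0 -0.06" --pt "0 0 0 0 -0.06"

```text
clock: 34.6
tcp_pos: [0.4678, 0.0507, 0.2868]
orientation: [-0.293, -0.643, -0.293, 0.644]
wrist_force: [0.5, -0.1, -0.2]
finger_gap: 0.0456
```

```bash
python3 - <<'E'
from h import *
import pickle
ps=[optics.read_camera(n) for n in("side","top")];pickle.dump(ps,open("ps14.pkl","wb"))
s=env.get_state();print(s["clock"],s["tcp_pos"])
for nm in("handle","wheel_hub"):
    r=[models.pinpoint(nm,p) for p in ps]
    print(nm,[[(np.round(q["location"],1).tolist(),round(q["conf"],2)) for q in x[:2]] for x in r])
old=pickle.load(open("ps5.pkl","rb"))
up=lambda im,x,y,w,h,k:cv2.resize(im[y:y+h,x:x+w],None,fx=k,fy=k,interpolation=cv2.INTER_CUBIC)
cv2.imwrite("pics/cmps.png",np.hstack([up(old[0]["pixels"],265,198,90,80,4.4),up(ps[0]["pixels"],265,203,90,80,4.4)]))
cv2.imwrite("pics/cmpt.png",np.hstack([up(o["pixels"],170,210,100,95,4) for o in(old[1],ps[1])]))
cv2.imwrite("pics/full14.png",ps[0]["pixels"])
E
```

```text
34.7 [0.46747517 0.05120009 0.28690194]
handle [[([330.9, 221.6], 0.69), ([304.9, 244.8], 0.26)], [([222.0, 261.0], 0.71)]]
wheel_hub [[([304.2, 241.6], 0.69)], [([205.3, 254.2], 0.68)]]
```

View pics/cmps.png

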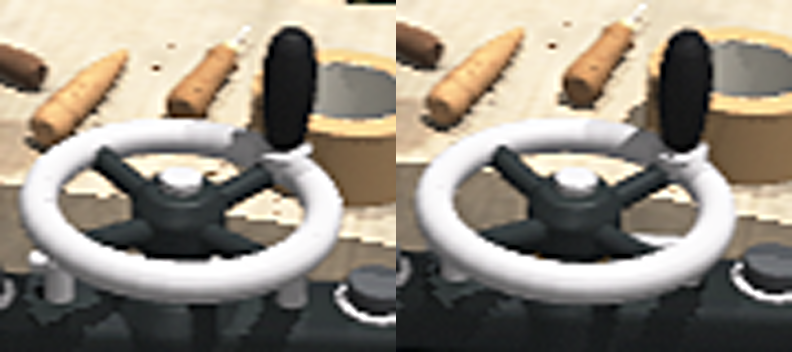

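View pics/cmpt.png

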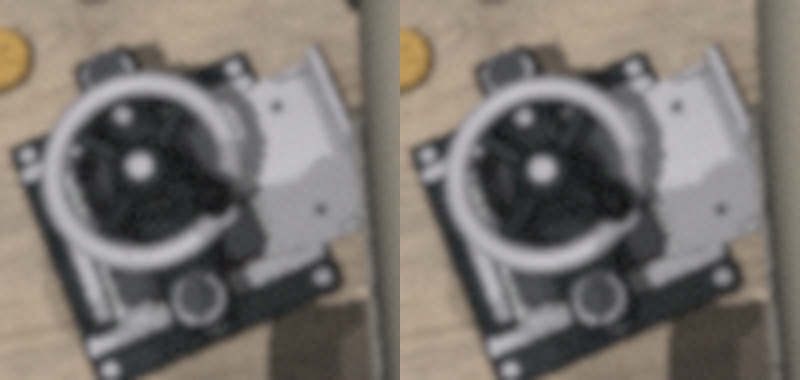

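View pics/full14.png

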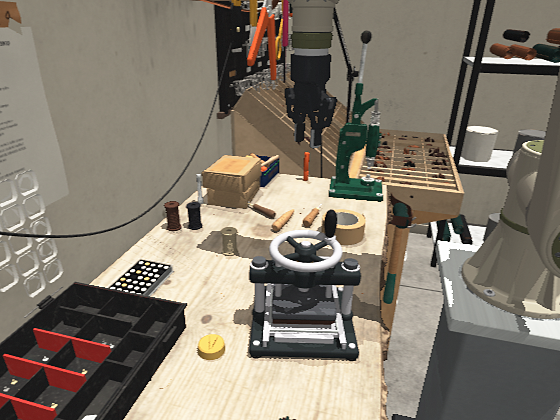

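```bash
python3 - <<'E'
from h import *
import pickle
o=pickle.load(open("ps5.pkl","rb"));n=pickle.load(open("ps14.pkl","rb"))
g=lambda p:cv2.cvtColor(p["pixels"],cv2.COLOR_BGR2GRAY).astype(np.float32)
def match(i,x,y,w,h):
    T=g(o[i])[y:y+h,x:x+w];S=g(n[i])[y-8:y+h+12,x-8:x+w+8]
    k=4;T=cv2.resize(T,None,fx=k,fy=k,interpolation=cv2.INTER_CUBIC);S=cv2.resize(S,None,fx=k,fy=k,interpolation=cv2.INTER_CUBIC)
    m=cv2.matchTemplate(S,T,cv2.TM_CCOEFF_NORMED);_,v,_,l=cv2.minMaxLoc(m);return (l[0]/k-8,l[1]/k-8,round(v,3))
print("side hub",match(0,297,232,18,12),"handle",match(0,322,202,18,32),"spokes",match(0,285,230,46,24),"handle base",match(0,322,215,20,20))
print("top hub",match(1,199,245,12,12),"handle",match(1,214,250,18,18))
# dark centroid of handle, side, by column
for P in(o[0],n[0]):
    G=g(P); dy=0 if P is o[0] else 5
    print([round(float(np.mean(np.where(G[r+dy,318:346]<50)[0]))+318,2) for r in(206,208,210,212,214,216,218)])
H=(.4213,.253)
for i,nm in((0,"side"),(1,"top")):
    for a in(-123,-125,-126,-127,-129):
        f=lambda a,z:proj(n[i],[H[0]+.055*np.cos(np.radians(a)),H[1]+.055*np.sin(np.radians(a)),z])
        print(nm,a,(f(a,.1985)-f(-126,.2085)).round(2))
    print("hub shift",proj(n[i],[*H,.177])-proj(n[i],[*H,.187]))
E
```

```text
side hub (-0.25, 5.0, 0.965) handle (0.0, 5.25, 0.911) spokes (0.0, 5.0, 0.827) handle base (-0.25, 5.25, 0.812)
top hub (0.75, 0.75, 0.996) handle (0.25, 1.25, 0.989)
[330.2, 330.5, 330.5, 330.5, 330.5, 330.5, 330.5]
[330.5, 329.7, 330.5, 330.5, 330.5, 330.5, 330.0]
side -123 [-1.62  4.49]
side -125 [-0.8   4.88]
side -126 [-0.41  5.08]
side -127 [-0.01  5.29]
side -129 [0.76 5.71]
hub shift [-0.26287538  5.11103332]
top -123 [ 0.98 -0.27]
top -125 [0.63 0.45]
top -126 [0.45 0.8 ]
top -127 [0.26 1.16]
top -129 [-0.14  1.86]
hub shift [0.59091091 0.85110108]
```

```bash
python3 - <<'E'
from h import *
s=env.get_state();print(s["clock"],s["wrist_force"].round(1));print(order.hand_in())
E
```

```text
34.9 [ 0.2  1.  -0.1]
the job is handed in; nothing more can be done
None
```

I pushed the bed home and turned the wheel one full turn clockwise. I handed the job in at 34.9 s of the 69 s allowed, with the arm clear of everything.

- **Bed:** I pushed it in with shut fingers until it stopped. The reading rose to about 16 N with no further movement. The bed's flange looked unmoved in the last top picture.
- **Wheel:** I held the handle loosely between partly open fingers, about 28 mm apart, and led it round. The readings I took stayed at or below about 14 N. Partway round I changed the tool's angle, and the force fell to about 6 N.
- **Final angle:** Comparing pictures from before and after the turn, the wheel sank about 10 mm as it should. The handle is back within about 1° of its start, slightly past it.
- **Other things:** In the pictures the wallet stayed on the bed and nothing else on the bench looked moved. I did not measure either. I also saw no direct view of the platen on the wallet and infer it from the wheel sinking.
- **Checks that disagreed:** The trained networks' readings for the bed front and the wallet did not agree between the two cameras. I used the wheel's position, the picture edges and the force readings instead. The two cameras also differed by about 3 to 4 mm on the hub position, which the loose hold on the handle allowed for.

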